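# Bring the open honey tub under the funnel and hold the turntable

### The arm

A 6-joint arm with a two-finger parallel gripper is mounted at the origin on the work surface. World frame = base frame: x ahead of the robot, y to its left, z up, the work surface at z = 0. Lengths are in mm, angles in degrees, forces in N, time in s.
With the tool pointing down it reaches from about 300 to 850 mm from the base axis. Payload 4.2 kg.
Tool frame: the origin (TCP) lies on the centre line of the jaws, within the pads' length; the fingertips stand 14 mm ahead of it and the grasp point (between the pads) lies 5 mm behind it (env.finger_overhang is the z of the fingertips in the tool frame, in mm); z points along the fingers, y is the line along which they close (so a half turn about z gives the same grasp; the last joint's range is limited). The gripper opens to 91 mm and grips with 3 to 60 N. Pads are 32 mm wide; open, the fingers measure 118 mm over their backs; the gripper's body (76 mm by 178 mm) begins 60 mm behind the grasp point.
Start: joints at [64.515, 18.312, 89.639, -0, 72.044, -1.146], TCP at [236.983, 523.909, 227.976] pointing down, gripper open.
Joint ranges: [-177.97, 177.97], [-48.28, 115.42], [12.27, 149.76], [-77.06, 257.06], [2.81, 150.46], [-146.56, 146.56]. Speed limits (degrees/s): [147.25, 147.25, 180, 180, 180, 180].

### API

Orientations are given as [roll, pitch, yaw] about the fixed x, y, z axes, in that order (R = Rz(yaw) Ry(pitch) Rx(roll)).
In Python, from workcell import sensors, viewer, env gives the robot as it stands. The module is installed in compiled form; this text tells all that it offers.
- The arm moves only by the tool step_arm, never from a script. Its argument "plan" is one flat list of numbers, 6 for each row, row after row: the shift along the tool's x, y, z in cm, then the turn, a rotation vector about the tool's x, y, z in rad. In form: [x, y, z, wx, wy, wz, x, y, z, wx, wy, wz, ...]. A call has 1 to 5 rows; each row shifts and turns the commanded pose from where the row before left it, along the tool's axes as they then stand; what a row does not reach is not made up. A row lasts 1/12 s, in which the tool goes at most 41.7 mm and 7.16 degrees, less where a joint would pass 70% of its speed; a pose out of reach is approached as far as the arm can. A call is refused whole if a number of a shift passes 4.17 or a number of a turn 0.125, either way. A call with a gripper value outside its range is refused whole. "hand" is the finger opening in cm, from 0 to 9.12, set as the call begins (left out, the last holds). The fingers move at their own pace and stop on an object; "newtons" is the grip in N (left out, the last holds). Time passes only in rows, so rows that do not move let the fingers close. It gives the time, the measured TCP pose, the force, the opening and the grip force at its end, in the units of the state.
- sensors.state(): the state, without advancing time (a new reading comes with each control period).
- viewer.grab_frame(name): name is "scene" or "top"; returns a dict with "img" (400x640x3 uint8, red, green, blue), "fx", "fy", "cx", "cy" (pixels), "position" and "attitude" of the camera in the world. Camera axes: x right, y down, z forward; pixel columns grow to the right and rows downward; lengths in mm; the calibration is good to about 2 mm. A picture is of the moment at which its call begins. There is no depth.
- env.job_done(): hands the job in; it is judged then, once.
Trained networks look in a picture, given as the dict that the camera call returned (one of the last four; its "shot" number tells which), for a name from the list of things; names that differ only in an ending like _2 or _b are one class to them, and where a whole thing is asked for, a point or a joint stands for the part that bears it (a point fixed in the world has none). Each returns a list of dicts, best first, with "score" (0 to 1); they miss things now and then, are a little off and sometimes report something else, mostly with a low value. They report only what shows in the picture. A call takes as long as a camera call. They do not tell look-alikes from the thing itself.
- viewer.boxes_of(name, picture): "location" ([column, row] in pixels, amid what is visible of it).
- viewer.pinpoint(name, picture): "location" ([column, row] in pixels: a listed point, or the origin of a listed thing).
The state is a dict: "time_s": time; "qpos": joint angles; "qvel": joint speeds; "effort": joint torques, N m; "ee_pos": TCP position; "ee_rot": TCP orientation; "force": force on the tool from outside, world axes, zero at the start; "torque": the same for the moment, N m; "gripper_width": finger opening in mm; "gripper_force": force on a finger pad.
Only numpy, scipy, OpenCV 4.12 (cv2) and the standard library are available. Lean on these libraries where they do the work, as an engineer would, in place of code of your own. Each camera call takes 0.05 s, during which the arm holds its last target. There are 200 camera calls.

### The job

First slide the funnel carriage along the rail until it is fully home against the end stop. Then take the turntable by its upright handle post and turn it until the one tub without a lid stands centred under the funnel, and finish while still gripping the post and holding the turntable still there, because its spring turns it back if you let go. Do not touch or tip the tubs, and leave the comb frame, the fork and the glass jar alone.

Things in the scene. Friction and masses are not known exactly. Their poses are not given: they have to be found in the camera images.
- carriage (a joint): slide of the funnel carriage in m: 0 parked, grows as the carriage slides along the rail, 0.150 fully home against the end stop. Friction 2 N; it stays where it is left.
- carriage_grip (a point): centre of the carriage's black plastic grip: a block 26 x 26 mm, 44 mm tall, its top 205 mm above the table. Its x axis points along the rail towards the home stop. A flat arm carrying the funnel leaves the column towards the turntable (the point's -y), its top 22 mm below this point.
- funnel_tip (a point): centre of the lower mouth of the steel funnel on the carriage, 128 mm above the table, pointing down, 95 mm to the -y side of the grip; the funnel's upper rim is 72 mm wide and 177 mm above the table. When the carriage is home, this point lies straight above the circle on which the tubs stand.
- axis (a point): point on the turntable's vertical axis of rotation, at the top face of the disc (37 mm above the table; disc 260 mm wide). Fixed to the base board; its x axis points along the rail towards the home stop, and the rail with the carriage lies 180 mm away on its +y side.
- turntable (a joint): rotation of the turntable in rad, 0 at the start, positive counter-clockwise from above, stops at -1.9 and +1.9. A light return spring (0.12 N m per rad) turns it back towards 0 when it is let go. Turned the right way (less than 1.7 rad either way from the start), any cup comes under the homed funnel without the post passing under the funnel.
- post: upright handle post of the turntable, fixed to the disc 85 mm from the axis: steel rod 16 mm thick with a round black plastic grip on top. Origin at its foot, 37 mm above the table; z up. The four cups stand on the same 85 mm circle; seen from the axis they are 26 and 77 degrees to either side of the direction opposite the post.
- post_grip (a point): centre of the post's round black grip: upright cylinder 26 mm in diameter, 46 mm tall, its top 177 mm above the table (higher than all the tubs, whose tops are at most 122 mm above the table).
- tub_open_mid (a point): centre (40 mm above the underside, 81 mm above the table) of the one OPEN tub: white plastic, no lid, empty, 62 mm wide, 80 mm tall, 2.5 mm wall; it stands loose with about 2 mm play in one of the turntable's four cups (cup rims 14 mm high). Which cup it is in varies. z up.
- tub_open: the same open tub, origin at the centre of its underside. Do not touch it directly.
- tub_a_mid (a point): white plastic honey tub WITH its flat lid on: 62 mm wide body, 67 mm wide lid, 81 mm tall, full, about 0.3 kg, loose in a cup of the turntable. The point is its centre, 40 mm above its underside. Do not touch.
- tub_a: the same lidded tub, origin at the centre of its underside.
- tub_b_mid (a point): white plastic honey tub WITH its flat lid on: 62 mm wide body, 67 mm wide lid, 81 mm tall, full, about 0.3 kg, loose in a cup of the turntable. The point is its centre, 40 mm above its underside. Do not touch.
- tub_b: the same lidded tub, origin at the centre of its underside.
- tub_c_mid (a point): white plastic honey tub WITH its flat lid on: 62 mm wide body, 67 mm wide lid, 81 mm tall, full, about 0.3 kg, loose in a cup of the turntable. The point is its centre, 40 mm above its underside. Do not touch.
- tub_c: the same lidded tub, origin at the centre of its underside.
- frame: bystander: wooden honeycomb frame lying flat, 360 x 180 x 24 mm, origin under its centre. Leave alone.
- fork: bystander: uncapping fork lying flat, about 190 x 60 x 16 mm, yellow plastic handle and steel tines; origin under the head's root. Leave alone.
- glass_jar: bystander: closed honey jar, 68 mm wide, 90 mm tall, origin at the centre of its underside. Leave alone.
Things that resemble listed ones, but are neither listed nor needed, are in the scene too. Leave any blue or red look-alike of the tub_open alone.

How it is judged (in metres and radians):
On the way, in this order (a step that is already met when the one before it is completed fails the run):
1. the funnel carriage is slid home against its stop (value of joint carriage above 0.145 m), for 0.2 s.
2. the open tub is turned under the funnel, the post being held (value of joint carriage above 0.145 m and horizontal distance between tub_open_mid and funnel_tip below 0.012 m and contact force between the fingers and post above 2 N), for 0.2 s.
At the end, for the whole second after the job is handed in: For the last second: fingers grip the post (over 2 N), turntable still (under 0.05 rad/s), open tub's centre within 12 mm horizontally of the funnel's mouth, carriage within 5 mm of its home stop, all four tubs upright (within 7 degrees) in their cups (all of step 2 and velocity of joint turntable between -0.05 and 0.05 rad/s and angle between each of tub_open_mid, tub_a_mid, tub_b_mid, tub_c_mid's own z axis and vertical below 0.12 rad and height (world z) of tub_open_mid between 0.072 and 0.09 m and height (world z) of tub_a_mid between 0.072 and 0.09 m and height (world z) of tub_b_mid between 0.072 and 0.09 m and height (world z) of tub_c_mid between 0.072 and 0.09 m); the arm keeps its last pose, push and grip.
It fails at once if a bystander (comb frame, uncapping fork, glass jar) is moved by more than 30 mm (distance of any of frame, fork, glass_jar from where it was at the start of the episode above 0.03 m).
It fails at once if a tub is tipped by more than about 20 degrees (angle between any of tub_open_mid, tub_a_mid, tub_b_mid, tub_c_mid's own z axis and vertical above 0.35 rad).
It fails at once if the robot pushes on a tub with more than 1 N (contact force between any of the arm, the fingers and tub_open above 1 N or contact force between any of the arm, the fingers and tub_a above 1 N or contact force between any of the arm, the fingers and tub_b above 1 N or contact force between any of the arm, the fingers and tub_c above 1 N).
It also fails if it takes over 48 s, if anything falls off the work surface, if the arm or the gripper's body presses on something with over 40 N, if the wrist force passes 120 N, or if a joint passes its speed limit or range.

## Working session

There is one attempt and no reset: what is moved stays moved. The work goes in short steps, Python scripts to look and compute and a tool call to move; the robot and the scene stay as the last step left them, time stands still between calls to the robot, and variables do not carry over. Pictures are saved under pics/ and viewed, at most 10 in all, crops included, and the job is handed in when it is done.

Besides the shell and the picture viewer there is one more tool, called after ">>>" as name(argument=value, ...) on one line, values as JSON. step_arm: Moves the arm, as the interface text tells. Its arguments: {"type":"object","properties":{"plan":{"type":"array","items":{"type":"number"}},"hand":{"type":"number"},"newtons":{"type":"number"}},"required":["plan"]}

```bash
mkdir -p pics
cat > h.py <<'E'
import numpy as np, cv2
from scipy.spatial.transform import Rotation as R
from workcell import sensors, viewer, env
def cam(f):
    a=np.array(f["attitude"],float)
    if a.size==3: M=R.from_euler('xyz',a,degrees=True).as_matrix()
    elif a.size==9: M=a.reshape(3,3)
    else: M=R.from_quat(a).as_matrix()
    return M,np.array(f["position"],float)
def at_z(f,px,z):
    M,p=cam(f); d=M@np.array([(px[0]-f["cx"])/f["fx"],(px[1]-f["cy"])/f["fy"],1]); return p+d*(z-p[2])/d[2]
def proj(f,P):
    M,p=cam(f); c=M.T@(np.array(P)-p); return [f["cx"]+f["fx"]*c[0]/c[2],f["cy"]+f["fy"]*c[1]/c[2]]
Z=dict(carriage_grip=183,funnel_tip=128,axis=37,post_grip=154,tub_open_mid=81,tub_a_mid=81,glass_jar=0,frame=0,fork=0,post=37)
E
python3 - <<'E'
from h import *
for n in("top","scene"):
    f=viewer.grab_frame(n); cv2.imwrite(f"pics/{n}0.png",f["img"][:,:,::-1])
    print(n,f["attitude"],f["position"],f["fx"])
    for k,z in Z.items():
        print(k,[(round(r["score"],2),np.round(r["location"]).tolist(),np.round(at_z(f,r["location"],z)[:2]).tolist()) for r in viewer.pinpoint(k,f)[:5]])
print(sensors.state())
E
```

```text
top [-170.26350883    0.29211979  -88.39907503] [ 446.4566861   -28.58204852 1161.87787502] 376.39567977530584
carriage_grip [(0.93, [250.0, 250.0], [488.0, 164.0])]
funnel_tip [(0.7, [289.0, 256.0], [477.0, 67.0]), (0.4, [303.0, 234.0], [539.0, 31.0])]
axis [(0.32, [156.0, 290.0], [370.0, 459.0])]
post_grip [(0.52, [361.0, 225.0], [563.0, -127.0])]
tub_open_mid [(0.79, [301.0, 135.0], [840.0, 50.0]), (0.66, [327.0, 191.0], [670.0, -33.0]), (0.56, [330.0, 137.0], [836.0, -38.0])]
tub_a_mid []
glass_jar [(0.85, [161.0, 220.0], [582.0, 481.0])]
frame [(0.9, [467.0, 236.0], [559.0, -467.0])]
fork [(0.7, [158.0, 291.0], [366.0, 470.0]), (0.58, [160.0, 217.0], [590.0, 488.0])]
post [(0.63, [354.0, 230.0], [562.0, -117.0])]
scene [-1.43809032e+02 -8.91340979e-03  8.91464654e+01] [1699.86041549  -44.2628549  1610.4091476 ] 519.7527960796515
carriage_grip [(0.63, [373.0, 163.0], [495.0, 166.0])]
funnel_tip [(0.97, [347.0, 171.0], [482.0, 74.0])]
axis [(0.56, [370.0, 166.0], [383.0, 175.0])]
post_grip [(0.52, [292.0, 183.0], [557.0, -126.0])]
tub_open_mid [(0.9, [317.0, 272.0], [874.0, -41.0]
[... 337 characters left out ...]
, 202.0], [555.0, -112.0])]
{'time_s': 1.1, 'qpos': array([ 6.45161817e+01,  1.83092948e+01,  8.96406605e+01, -1.87260347e-03,
        7.20430420e+01, -1.14553557e+00]), 'qvel': array([ 0.05285218,  0.11434306, -0.04244175,  0.02732993, -0.04469828,
        0.01639241]), 'effort': array([ 5.30345551e-04, -4.12359166e+01, -2.32230431e+01,  7.28404429e-02,
        3.76815721e-02, -1.20358465e-05]), 'ee_pos': array([236.9769524 , 523.89885479, 227.99079373]), 'ee_rot': array([1.79993034e+02, 1.92109829e-03, 1.55662294e+02]), 'force': array([ 0.21860008, -0.53342982,  0.06113775]), 'torque': array([-0.0302004 , -0.04257107,  0.05214864]), 'gripper_force': 0.0, 'gripper_width': 91.21629380213702}
```

View pics/top0.png

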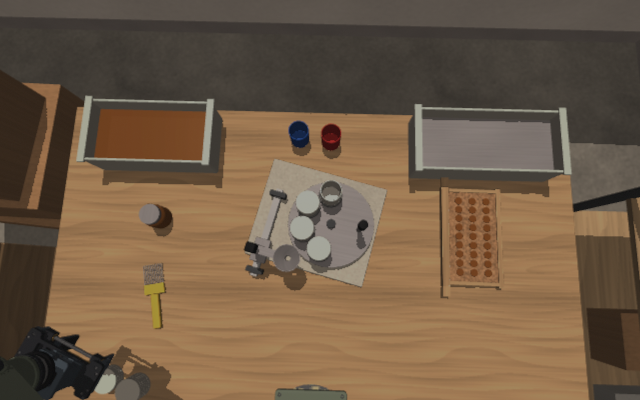

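View pics/scene0.png

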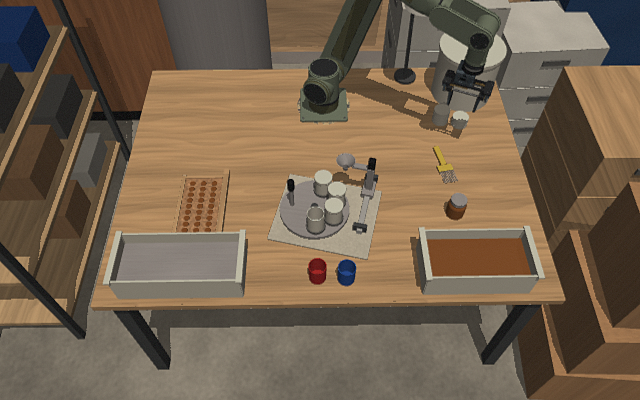

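Run:
```python
import cv2
a=cv2.imread("pics/top0.png")[155:290,235:395]; cv2.imwrite("pics/c1.png",cv2.resize(a,None,fx=4.4,fy=4.4,interpolation=cv2.INTER_CUBIC))
a=cv2.imread("pics/scene0.png")[145:265,260:390]; cv2.imwrite("pics/c2.png",cv2.resize(a,None,fx=5,fy=5,interpolation=cv2.INTER_CUBIC))
```

```text
(no output)
```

View pics/c1.png

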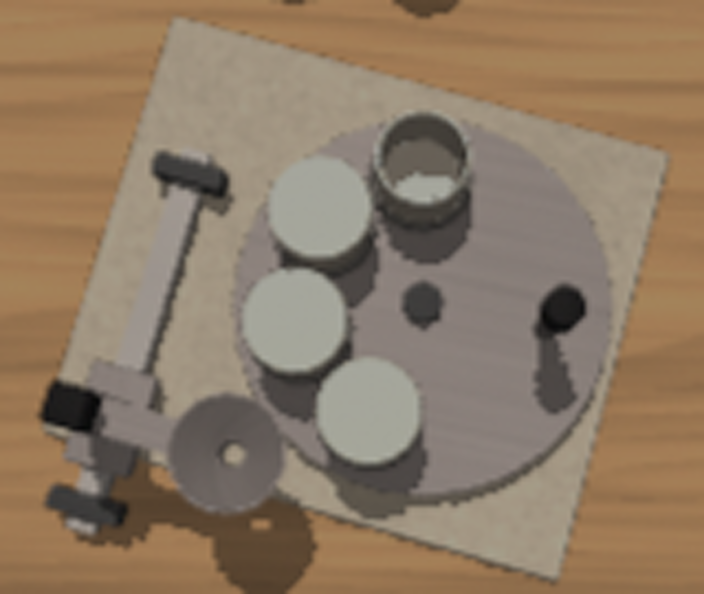

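View pics/c2.png

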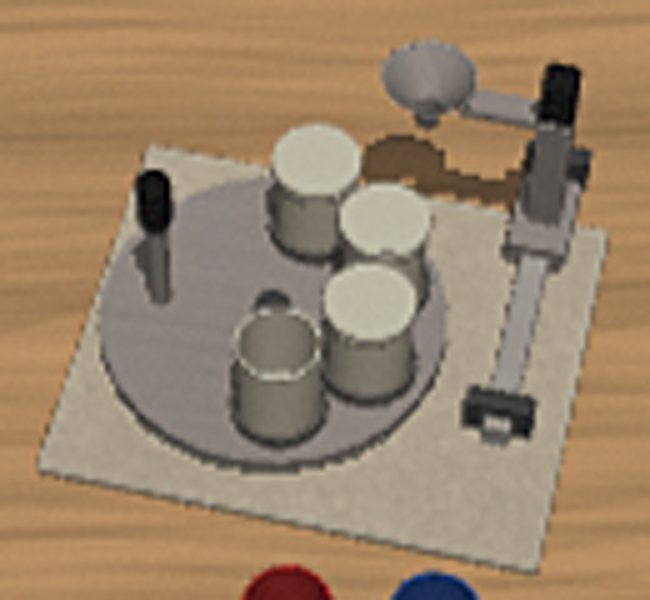

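```bash
cat > g.py <<'E'
from h import *
from scipy.optimize import least_squares
def fr(n):
    f=viewer.grab_frame(n); return f
T=lambda x,y:(235+x/4.4,155+y/4.4); S=lambda x,y:(260+x/5,145+y/5)
E
python3 - <<'E'
from g import *
t=fr("top"); s=fr("scene")
p=lambda n,f,px,z:print(n,np.round(at_z(f,px,z)[:2],1))
p("axis",t,T(422,305),37)
p("axis s",s,S(272,322),37)
p("post t",t,T(564,308),177); p("post s",s,S(153,178),177); p("post foot s",s,S(162,298),37)
p("grip t",t,T(70,404),205); p("grip s",s,S(563,72),205)
p("fun t",t,T(227,453),177); p("fun s",s,S(430,77),177)
p("tub t",t,T(422,160),121); p("tub s",s,S(277,343),121)
for n,q in (("l1",(319,208)),("l2",(294,321)),("l3",(368,411))): p(n,t,T(*q),122)
for n,q in (("l1",(370,302)),("l2",(385,222)),("l3",(317,161))): p(n+"s",s,S(*q),122)
for q in ((175,18),(665,155),(555,578)): p("board",t,T(*q),15)
for q in ((150,148),(605,235),(40,470),(535,570)): p("boards",s,S(*q),15)
E
```

```text
axis [577.4 -46.4]
axis s [590.6 -46.9]
post t [ 561.6 -129. ]
post s [ 564.3 -129.2]
post foot s [ 567.5 -128.7]
grip t [495.1 157.4]
grip s [494.7 162.2]
fun t [470.3  68.6]
fun s [474.   69.7]
tub t [661.1 -42.8]
tub s [667.8 -43.4]
l1 [627.9  22.1]
l2 [555.2  35.4]
l3 [500.1 -12.9]
l1s [634.3  22.4]
l2s [563.6  35.4]
l3s [506.6 -12.5]
board [782.1 135.4]
board [ 691.1 -215.7]
board [ 396.8 -141.1]
boards [ 405.7 -141.7]
boards [497. 210.]
boards [ 703.2 -215.4]
boards [791.  135.9]
```

```bash
cat > m.py <<'E'
from h import *
def rows(x,y,z,yaw,n):
    s=sensors.state(); P=np.array(s["ee_pos"]); r=R.from_euler('xyz',s["ee_rot"],degrees=True)
    g=R.from_euler('xyz',[180,0,yaw],degrees=True); dr=(r.inv()*g).as_rotvec()/n; d=(np.array([x,y,z])-P)/n
    out=[]
    for i in range(n):
        out.append([*np.round(r.inv().apply(d)/10,2).tolist(),*np.round(dr,3).tolist()]); r=r*R.from_rotvec(dr)
    for i in range(0,n,5): print(sum(out[i:i+5],[]))
E
python3 -c "
from m import *
rows(495,160,250,75.5,15)"
```

```text
[-2.57, -1.5, -0.15, 0.0, -0.0, 0.093, -2.7, -1.26, -0.15, 0.0, -0.0, 0.093, -2.8, -1.0, -0.15, 0.0, -0.0, 0.093, -2.88, -0.73, -0.15, 0.0, -0.0, 0.093, -2.94, -0.46, -0.15, 0.0, -0.0, 0.093]
[-2.97, -0.19, -0.15, 0.0, -0.0, 0.093, -2.97, 0.09, -0.15, 0.0, -0.0, 0.093, -2.95, 0.37, -0.15, 0.0, -0.0, 0.093, -2.9, 0.64, -0.15, 0.0, -0.0, 0.093, -2.83, 0.91, -0.15, 0.0, -0.0, 0.093]
[-2.74, 1.17, -0.15, 0.0, -0.0, 0.093, -2.61, 1.42, -0.15, 0.0, -0.0, 0.093, -2.47, 1.65, -0.15, 0.0, -0.0, 0.093, -2.31, 1.88, -0.15, 0.0, -0.0, 0.093, -2.12, 2.08, -0.15, 0.0, -0.0, 0.093]
```

>>> step_arm(plan=[-2.57,-1.5,-0.15,0,0,0.093,-2.7,-1.26,-0.15,0,0,0.093,-2.8,-1.0,-0.15,0,0,0.093,-2.88,-0.73,-0.15,0,0,0.093,-2.94,-0.46,-0.15,0,0,0.093], hand=9.1)

```text
time_s: 1.62
ee_pos: [323.7, 401.5, 235.6]
ee_rot: [180.0, 0.0, 128.8]
force: [0.7, -0.3, 0.2]
gripper_width: 90.6
gripper_force: 0.0
```

>>> step_arm(plan=[-2.97,-0.19,-0.15,0,0,0.093,-2.97,0.09,-0.15,0,0,0.093,-2.95,0.37,-0.15,0,0,0.093,-2.9,0.64,-0.15,0,0,0.093,-2.83,0.91,-0.15,0,0,0.093])

```text
time_s: 2.03
ee_pos: [410.0, 280.3, 243.2]
ee_rot: [180.0, -0.0, 102.1]
force: [0.6, -0.0, 0.8]
gripper_width: 91.5
gripper_force: 0.0
```

>>> step_arm(plan=[-2.74,1.17,-0.15,0,0,0.093,-2.61,1.42,-0.15,0,0,0.093,-2.47,1.65,-0.15,0,0,0.093,-2.31,1.88,-0.15,0,0,0.093,-2.12,2.08,-0.15,0,0,0.093])

```text
time_s: 2.45
ee_pos: [496.4, 159.2, 250.7]
ee_rot: [180.0, -0.0, 75.5]
force: [-0.3, 0.7, 0.0]
gripper_width: 91.0
gripper_force: 0.0
```

```bash
python3 -c "
from m import *
s=sensors.state();print(s['time_s'],s['ee_pos'],s['ee_rot'])
rows(495,160,193,75.5,5)"
```

```text
2.45 [496.42415875 159.2263274  250.70215294] [ 1.79982831e+02 -1.87844040e-02  7.54648966e+01]
[0.01, -0.03, 1.15, 0.0, -0.0, -0.0, 0.01, -0.03, 1.15, 0.0, -0.0, -0.0, 0.01, -0.03, 1.15, 0.0, -0.0, -0.0, 0.01, -0.03, 1.15, 0.0, -0.0, -0.0, 0.01, -0.03, 1.15, 0.0, -0.0, -0.0]
```

>>> step_arm(plan=[0.01,-0.03,1.38,0,0,0,0.01,-0.03,1.38,0,0,0,0.01,-0.03,1.38,0,0,0,0.01,-0.03,1.38,0,0,0,0.01,-0.03,1.38,0,0,0])

```text
time_s: 2.87
ee_pos: [494.5, 161.3, 180.9]
ee_rot: [180.0, -0.0, 75.7]
force: [0.7, 1.4, -0.1]
gripper_width: 90.7
gripper_force: 0.0
```

>>> step_arm(plan=[0,0,0,0,0,0,0,0,0,0,0,0,0,0,0,0,0,0,0,0,0,0,0,0,0,0,0,0,0,0], hand=1.5, newtons=20)

```text
time_s: 3.28
ee_pos: [495.0, 161.6, 182.4]
ee_rot: [179.9, -0.1, 75.7]
force: [0.5, -0.4, 0.7]
gripper_width: 60.4
gripper_force: 0.0
```

>>> step_arm(plan=[0,0,0,0,0,0,0,0,0,0,0,0,0,0,0,0,0,0])

```text
time_s: 3.53
ee_pos: [494.5, 161.4, 181.7]
ee_rot: [180.0, -0.0, 75.7]
force: [0.2, 0.1, 0.1]
gripper_width: 40.3
gripper_force: 0.0
```

```bash
python3 -c "
from m import *
f=viewer.grab_frame('scene');cv2.imwrite('pics/s1.png',cv2.resize(f['img'][120:270,260:420,::-1],None,fx=4,fy=4))"
```

```text
(no output)
```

View pics/s1.png

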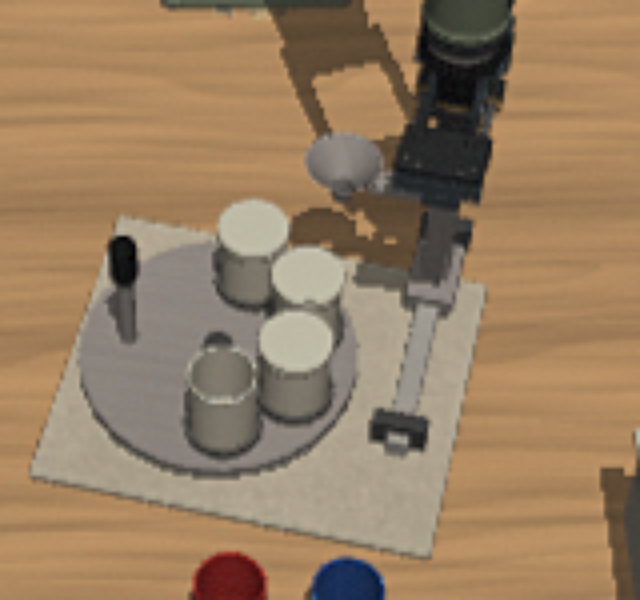

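The gripper stands over the grip (about pixel 440,170 in the crop), with the funnel and tubs clear. Closing on it.

>>> step_arm(plan=[0,0,0,0,0,0,0,0,0,0,0,0,0,0,0,0,0,0,0,0,0,0,0,0])

```text
time_s: 3.92
ee_pos: [494.7, 161.4, 181.5]
ee_rot: [180.0, -0.0, 75.7]
force: [0.9, -0.8, 0.5]
gripper_width: 25.5
gripper_force: 20.0
```

>>> step_arm(plan=[0,1.2,0,0,0,0,0,1.2,0,0,0,0,0,1.2,0,0,0,0,0,1.2,0,0,0,0,0,1.2,0,0,0,0])

```text
time_s: 4.33
ee_pos: [553.7, 146.2, 181.5]
ee_rot: [-180.0, -0.0, 75.7]
force: [-2.5, 0.6, 2.9]
gripper_width: 25.9
gripper_force: 20.0
```

>>> step_arm(plan=[0,1.2,0,0,0,0,0,1.2,0,0,0,0,0,1.2,0,0,0,0,0,1.2,0,0,0,0,0,0.8,0,0,0,0])

```text
time_s: 4.75
ee_pos: [608.5, 132.2, 181.5]
ee_rot: [180.0, -0.0, 75.7]
force: [-2.5, -0.5, 5.2]
gripper_width: 26.3
gripper_force: 20.0
```

>>> step_arm(plan=[0,0.4,0,0,0,0,0,0.4,0,0,0,0,0,0.4,0,0,0,0,0,0.3,0,0,0,0])

```text
time_s: 5.08
ee_pos: [621.5, 128.9, 181.5]
ee_rot: [-180.0, 0.0, 75.7]
force: [-1.9, -0.5, 4.1]
gripper_width: 26.0
gripper_force: 20.0
```

>>> step_arm(plan=[0,0.3,0,0,0,0,0,0.3,0,0,0,0])

```text
time_s: 5.25
ee_pos: [624.9, 128.1, 181.5]
ee_rot: [-179.7, 0.0, 75.7]
force: [-14.6, 3.1, 9.7]
gripper_width: 26.1
gripper_force: 20.0
```

>>> step_arm(plan=[0,0.3,0,0,0,0,0,0,0,0,0,0])

```text
time_s: 5.42
ee_pos: [624.9, 128.0, 181.4]
ee_rot: [-179.3, 0.1, 75.8]
force: [-16.6, 1.7, 8.6]
gripper_width: 26.2
gripper_force: 20.0
```

>>> step_arm(plan=[0,0,0,0,0,0,0,0,0,0,0,0])

```text
time_s: 5.58
ee_pos: [624.9, 128.0, 181.4]
ee_rot: [-179.3, 0.1, 75.8]
force: [-15.2, 3.0, 8.9]
gripper_width: 26.3
gripper_force: 20.0
```

>>> step_arm(plan=[0,0,0,0,0,0,0,0,0,0,0,0,0,0,0,0,0,0,0,0,0,0,0,0,0,0,0,0,0,0], hand=9.1)

```text
time_s: 6.0
ee_pos: [630.6, 126.9, 181.1]
ee_rot: [180.0, -0.0, 75.7]
force: [0.6, 0.7, -0.2]
gripper_width: 56.8
gripper_force: 0.0
```

>>> step_arm(plan=[0,0,-2,0,0,0,0,0,-2,0,0,0,0,0,-2,0,0,0,0,0,-2,0,0,0])

```text
time_s: 6.33
ee_pos: [630.4, 126.8, 262.1]
ee_rot: [180.0, -0.0, 75.7]
force: [0.1, 0.5, 0.7]
gripper_width: 83.1
gripper_force: 0.0
```

Run:
```python
from m import *
f=viewer.grab_frame("top"); s=viewer.grab_frame("scene")
for n,g in(("top",f),("scene",s)):
  for k in("carriage_grip","funnel_tip","post_grip"):
    print(n,k,[(round(r["score"],2),np.round(at_z(g,r["location"],Z[k])[:2]).tolist()) for r in viewer.pinpoint(k,g)[:2]])
st=sensors.state();print(st['ee_pos'],st['ee_rot'])
```

```text
top carriage_grip [(0.92, [613.0, 131.0]), (0.6, [541.0, 26.0])]
top funnel_tip [(0.7, [601.0, 43.0])]
top post_grip [(0.58, [566.0, -131.0])]
scene carriage_grip [(0.77, [631.0, 130.0]), (0.61, [691.0, -427.0])]
scene funnel_tip [(0.82, [596.0, 38.0])]
scene post_grip [(0.42, [561.0, -135.0]), (0.28, [606.0, 27.0])]
[629.55500179 126.78119215 259.77672729] [-1.79851148e+02  6.34737317e-02  7.57321840e+01]
```

```bash
python3 -c "
from m import *
rows(562.8,-129.3,250,78.3,10)"
```

```text
[-2.65, -0.02, 0.1, -0.0, 0.0, -0.004, -2.65, -0.03, 0.1, -0.0, 0.0, -0.004, -2.65, -0.04, 0.1, -0.0, 0.0, -0.004, -2.65, -0.05, 0.1, -0.0, 0.0, -0.004, -2.65, -0.06, 0.1, -0.0, 0.0, -0.004]
[-2.65, -0.07, 0.1, -0.0, 0.0, -0.004, -2.64, -0.09, 0.1, -0.0, 0.0, -0.004, -2.64, -0.1, 0.1, -0.0, 0.0, -0.004, -2.64, -0.11, 0.1, -0.0, 0.0, -0.004, -2.64, -0.12, 0.1, -0.0, 0.0, -0.004]
```

>>> step_arm(plan=[-2.65,-0.02,0.1,0,0,-0.004,-2.65,-0.03,0.1,0,0,-0.004,-2.65,-0.04,0.1,0,0,-0.004,-2.65,-0.05,0.1,0,0,-0.004,-2.65,-0.06,0.1,0,0,-0.004])

```text
time_s: 7.15
ee_pos: [595.8, -2.3, 255.4]
ee_rot: [-179.9, 0.0, 76.9]
force: [-0.2, -0.2, 0.3]
gripper_width: 91.0
gripper_force: 0.0
```

>>> step_arm(plan=[-2.65,-0.07,0.1,0,0,-0.004,-2.64,-0.09,0.1,0,0,-0.004,-2.64,-0.1,0.1,0,0,-0.004,-2.64,-0.11,0.1,0,0,-0.004,-2.64,-0.12,0.1,0,0,-0.004])

```text
time_s: 7.57
ee_pos: [562.0, -130.2, 250.5]
ee_rot: [-179.9, -0.0, 78.0]
force: [0.1, -0.3, -0.9]
gripper_width: 91.0
gripper_force: 0.0
```

>>> step_arm(plan=[0,0,2,0,0,0,0,0,2,0,0,0,0,0,2,0,0,0,0,0,2,0,0,0,0,0,1.8,0,0,0])

```text
time_s: 7.98
ee_pos: [561.9, -129.1, 151.3]
ee_rot: [-179.9, -0.0, 78.0]
force: [0.8, -0.7, -0.7]
gripper_width: 91.2
gripper_force: 0.0
```

>>> step_arm(plan=[0,0,0,0,0,0,0,0,0,0,0,0,0,0,0,0,0,0,0,0,0,0,0,0,0,0,0,0,0,0], hand=1.5, newtons=20)

```text
time_s: 8.4
ee_pos: [563.5, -129.2, 154.7]
ee_rot: [179.9, 0.0, 78.0]
force: [0.7, 0.3, 0.0]
gripper_width: 60.0
gripper_force: 0.0
```

>>> step_arm(plan=[0,0,0,0,0,0,0,0,0,0,0,0,0,0,0,0,0,0,0,0,0,0,0,0,0,0,0,0,0,0])

```text
time_s: 8.82
ee_pos: [563.3, -129.3, 153.6]
ee_rot: [179.9, 0.0, 78.0]
force: [0.9, -1.7, -0.8]
gripper_width: 27.0
gripper_force: 0.5
```

>>> step_arm(plan=[0,0,0,0,0,0,0,0,0,0,0,0])

```text
time_s: 8.98
ee_pos: [563.1, -129.3, 153.6]
ee_rot: [179.9, 0.0, 78.0]
force: [1.1, -0.1, 0.5]
gripper_width: 25.8
gripper_force: 20.0
```

>>> step_arm(plan=[0.012,0.369,0,0,0,-0.0432,0.012,0.369,0,0,0,-0.0432,0.012,0.369,0,0,0,-0.0432,0.012,0.369,0,0,0,-0.0432,0.012,0.369,0,0,0,-0.0432])

```text
time_s: 9.4
ee_pos: [581.7, -131.1, 153.6]
ee_rot: [179.9, 0.0, 90.5]
force: [1.2, -2.2, 0.5]
gripper_width: 25.4
gripper_force: 20.0
```

>>> step_arm(plan=[0.012,0.369,0,0,0,-0.0432,0.012,0.369,0,0,0,-0.0432,0.012,0.369,0,0,0,-0.0432,0.012,0.369,0,0,0,-0.0432,0.012,0.369,0,0,0,-0.0432])

```text
time_s: 9.82
ee_pos: [600.1, -128.8, 153.6]
ee_rot: [179.9, 0.0, 102.9]
force: [2.3, -1.1, 0.3]
gripper_width: 25.5
gripper_force: 20.0
```

>>> step_arm(plan=[0.012,0.369,0,0,0,-0.0432,0.012,0.369,0,0,0,-0.0432,0.012,0.369,0,0,0,-0.0432,0.012,0.369,0,0,0,-0.0432,0.012,0.369,0,0,0,-0.0432])

```text
time_s: 10.23
ee_pos: [617.6, -122.7, 153.7]
ee_rot: [179.9, 0.1, 115.2]
force: [1.8, -1.7, 0.3]
gripper_width: 25.7
gripper_force: 20.0
```

>>> step_arm(plan=[0.012,0.369,0,0,0,-0.0432,0.012,0.369,0,0,0,-0.0432,0.012,0.369,0,0,0,-0.0432,0.012,0.369,0,0,0,-0.0432,0.012,0.369,0,0,0,-0.0432])

```text
time_s: 10.65
ee_pos: [633.4, -113.0, 153.6]
ee_rot: [179.9, 0.1, 127.6]
force: [1.8, -1.1, -0.8]
gripper_width: 25.4
gripper_force: 20.0
```

>>> step_arm(plan=[0.012,0.369,0,0,0,-0.0432,0.012,0.369,0,0,0,-0.0432,0.012,0.369,0,0,0,-0.0432,0.012,0.369,0,0,0,-0.0432,0.012,0.369,0,0,0,-0.0432])

```text
time_s: 11.07
ee_pos: [646.7, -100.1, 153.7]
ee_rot: [179.9, 0.1, 140.0]
force: [2.5, -1.6, 0.3]
gripper_width: 25.4
gripper_force: 20.0
```

>>> step_arm(plan=[0.012,0.369,0,0,0,-0.0432,0.012,0.369,0,0,0,-0.0432,0.012,0.369,0,0,0,-0.0432,0.012,0.369,0,0,0,-0.0432,0,0.2,0,0,0,-0.023])

```text
time_s: 11.48
ee_pos: [656.3, -86.0, 153.7]
ee_rot: [180.0, 0.2, 151.2]
force: [3.4, -2.1, 0.6]
gripper_width: 25.8
gripper_force: 20.0
```

>>> step_arm(plan=[0,0,0,0,0,0,0,0,0,0,0,0,0,0,0,0,0,0])

```text
time_s: 11.73
ee_pos: [656.2, -86.3, 153.7]
ee_rot: [180.0, 0.2, 151.1]
force: [5.0, -2.6, -1.2]
gripper_width: 25.5
gripper_force: 20.0
```

Run:
```python
from m import *
for n,c in(("top",(155,235)),("scene",(125,250))):
    f=viewer.grab_frame(n); g=f["img"][c[0]:c[0]+140,c[1]:c[1]+160,::-1]
    cv2.imwrite(f"pics/{n}9.png",cv2.resize(g,None,fx=4,fy=4,interpolation=cv2.INTER_CUBIC))
    print(proj(f,[601,36,177]),proj(f,[601,36,122]),proj(f,[601,36,128]))
    for k in("funnel_tip","tub_open_mid","post_grip","carriage_grip"):
        print(n,k,[(round(r["score"],2),np.round(at_z(f,r["location"],Z[k])[:2]).tolist()) for r in viewer.pinpoint(k,f)[:6]])
print(sensors.state()['ee_pos'])
```

```text
[np.float64(301.02602787014126), np.float64(208.52308808837367)] [np.float64(302.20048399535693), np.float64(211.6076374826915)] [np.float64(302.07827855622975), np.float64(211.28668150558087)]
top funnel_tip [(0.83, [601.0, 42.0])]
top tub_open_mid [(0.88, [842.0, 63.0]), (0.84, [839.0, -32.0])]
top post_grip [(0.35, [652.0, -90.0])]
top carriage_grip [(0.68, [610.0, 133.0]), (0.16, [648.0, -81.0])]
[np.float64(337.96032208016766), np.float64(188.34053711824453)] [np.float64(337.5185776694152), np.float64(197.7461559267572)] [np.float64(337.5657355525954), np.float64(196.7420706181193)]
scene funnel_tip [(0.84, [609.0, 44.0]), (0.65, [585.0, 143.0])]
scene tub_open_mid [(0.81, [875.0, -39.0]), (0.64, [871.0, 56.0]), (0.63, [616.0, 37.0])]
scene post_grip [(0.62, [655.0, -86.0]), (0.2, [605.0, 135.0])]
scene carriage_grip [(0.63, [634.0, 135.0]), (0.25, [527.0, 410.0])]
[656.15076397 -86.34399238 153.66251351]
```

View pics/scene9.png

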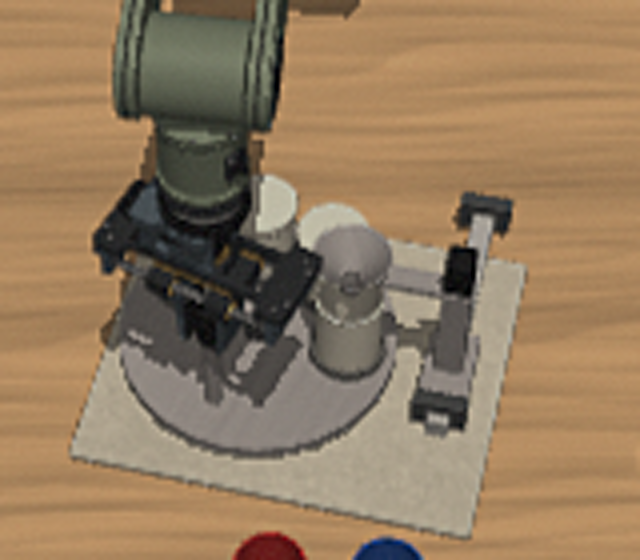

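View pics/top9.png

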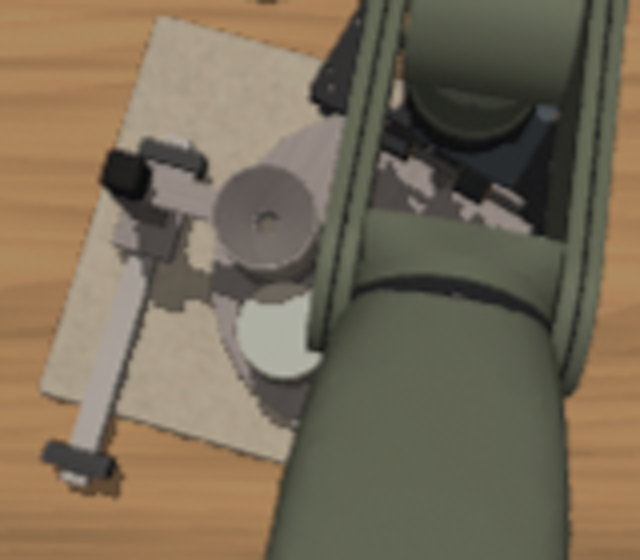

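Run:
```python
from m import *
f=viewer.grab_frame("scene"); q=lambda P:np.round((np.array(proj(f,P))-[250,125])*4).tolist()
print("rim front",q([632,36,121]),"bottom front",q([632,36,41]),"funnel rim",q([601,36,177]))
t=viewer.grab_frame("top"); l=at_z(t,(235+283/4,155+335/4),122)[:2]-[579.8,-46.3]
print("l1 angle",np.degrees(np.arctan2(l[1],l[0])), np.hypot(*l))
s=sensors.state();print(s["time_s"],s["gripper_force"])
```

```text
rim front [351.0, 320.0] bottom front [349.0, 371.0] funnel rim [352.0, 253.0]
l1 angle 127.86969543008013 88.31966264302484
12.3333 19.999462366104126
```

```bash
python3 -c "
from workcell import env
print(env.job_done())"
```

```text
the job is handed in; nothing more can be done
None
```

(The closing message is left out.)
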